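# Press the heat sink onto its circuit board

### The job

The bench screw press holds a circuit board with a finned heat sink waiting to be bonded on. Wind the press down clockwise by its handle until you feel the foot meet the heat sink, then give it a quarter of a turn more, not much over, and leave the handle there, without moving the things lying around.

Things in the scene. Friction and masses are not known exactly. Their poses are not given: they have to be found in the camera images.
- screw (a joint): Angle of press screw and handle, rad. Grows clockwise seen from above; each turn drives the ram and its foot down 24 mm (3.82 mm/rad), the handle stays at its height; range 0-13, starts at 0-1.4. Dry friction: stays where left, loaded or not. To keep it turning takes about 0.55 N m (6.5 N at a peg); at contact this steps up by 0.27 N m (3 N), then rises by 0.12 per rad: about 1 N m (12 N) a quarter turn on.
- press_axis (a point): On the vertical screw axis at the top of the crosshead, 160 mm above the table. Fixed grey bench press: base 170 x 160 x 20 mm, two 20 mm columns 120 mm apart, crosshead 50 x 160 x 25 mm, on it a round housing 48 mm across and 40 mm high. Its x axis points from the axis towards peg_a at screw angle 0.
- peg_a (a point): Middle of one upright handle peg, plain black, 20 mm across, free for 25 mm above and below this point. The handle is a level 14 mm bar, 180 mm long, across the screw's top, with such a peg 85 mm from the axis at each end; its 36 mm hub ends 21 mm below this point. The peg circles the axis with the screw, 258 mm above the table.
- peg_b (a point): The same point of the opposite peg, 85 mm from the axis on the other side. If a pusher on a peg pauses, friction takes up most of the 0.55 N m: the push left on it is 0 to 0.3 N m before contact and past contact higher by roughly the extra torque (0.2 to 0.27 N m, rising by 0.12 per rad).
- ram: Round steel ram 28 mm across, sliding down out of the crosshead as the screw turns; origin on the axis at its lower end. Carries the sprung round foot, 44 mm across. Below lies the job: circuit board 112 x 74 mm with a 52 x 52 mm finned heat sink, loose on a bed block of varying, unreported height. At screw angle 0 the gap under the foot is 17 to 30 mm: contact must be felt.
- screwdriver: Bystander: black-handled screwdriver, 190 mm long, lying on the mat; origin at its middle underside.
- parts_bin: Bystander: open grey plastic bin 110 x 90 x 50 mm, origin at the centre of its underside.
- bottle: Bystander: white plastic bottle 54 mm across, 120 mm high, origin at the centre of its underside.

How it is judged:
By the outcome, as a careful person would: the job done as asked, in the order asked, and still so for the second after the job is handed in, with the robot touching nothing.
It also fails if it takes over 67 s, if anything falls off the work surface, if the arm or the gripper's body presses on something with over 40 N, if the wrist force passes 120 N, or if a joint passes its speed limit or range.

### The arm

A 6-joint arm with a two-finger parallel gripper is mounted at the origin on the work surface. World frame = base frame: x ahead of the robot, y to its left, z up, the work surface at z = 0. Lengths are in m, angles in degrees, forces in N, time in s.
With the tool pointing down it reaches from about 0.275 to 0.775 m from the base axis. Payload 14.6 kg.
Tool frame: the origin (TCP) lies at the very end of the fingers, on their centre line; the grasp point (between the pads) lies 19 mm behind it; z points along the fingers, x is the direction in which the jaws open and shut, and the axes are right-handed (so a half turn about z gives the same grasp; the last joint's range is limited). The gripper opens to 85 mm and grips with 20 to 120 N. Pads are 22 mm wide; open, the fingers measure 114 mm over their backs; the gripper's body (76 mm by 85 mm) begins 54 mm behind the grasp point. The pads swing forward as they close: fully open they stand 13 mm farther back than shut.
Start: joints at [68.394, 15.075, -2.767, 72.158, 0, 81.102], TCP at [0.115, 0.512, 0.231] pointing down, gripper open.
Joint ranges: [-151.79, 151.79], [-50.71, 97.33], [-67.44, 78.34], [-121.81, 120.89], [-77.56, 73.72], [-180, 180]. Speed limits (degrees/s): [108.29, 108.29, 147.25, 159.86, 180, 180].

### API

Orientations are given as [roll, pitch, yaw] about the fixed x, y, z axes, in that order (R = Rz(yaw) Ry(pitch) Rx(roll)).
In Python, from cell import arm gives the robot as it stands. The module is installed in compiled form; this text tells all that it offers.
- The arm moves only by the shell command python3 -m creep 'ROWS' [FORCE]. ROWS is JSON, a list of rows, each a list of 7 numbers: the shift along the tool's x, y, z in cm, then the turn, a rotation vector about the tool's x, y, z in rad, then the finger opening in cm, from 0 to 8.54. A call has 1 to 10 rows; each row shifts and turns the commanded pose from where the row before left it, along the tool's axes as they then stand; what a row does not reach is not made up. A row lasts 1/8 s, in which the tool goes at most 62.5 mm and 10.7 degrees, less where a joint would pass 70% of its speed; a pose out of reach is approached as far as the arm can. A call with a gripper value outside its range is refused whole. The fingers move at their own pace and stop on an object; FORCE is the grip in N (left out, the last holds). Time passes only in rows, so rows that do not move let the fingers close. It gives the time, the measured TCP pose, the force and the opening at its end, in the units of the state.
- arm.read_state(): the state, without advancing time (a new reading comes with each control period).
- arm.camera(name): name is "scene" or "top" or "wrist"; returns the picture (400x640x3 uint8, red, green, blue); there is no depth.
- arm.camera_model(name): a dict with "K" (3x3 intrinsics, pixels), "rvec" (rotation vector, rad) and "tvec" (3), from world to camera coordinates, as OpenCV has them. Camera axes: x right, y down, z forward; pixel columns grow to the right and rows downward; lengths in m; the calibration is good to about 2 mm. A picture is of the moment at which its call begins: read the wrist's pose just before it. camera_model takes no time and is no camera call; for the wrist camera it gives the pose at the moment of the call.
- arm.hand_in(): hands the job in, once; it reports no verdict.
Trained networks look in the newest picture that a camera, given by its name, has taken for a name from the list of things; names that differ only in an ending like _2 or _b are one class to them, and where a whole thing is asked for, a point or a joint stands for the part that bears it (a point fixed in the world has none). Each returns a list of dicts, best first, with "conf" (0 to 1); they miss things now and then, are a little off and sometimes report something else, mostly with a low value. They report only what shows in the picture. A call takes as long as a camera call.
- arm.recognise(label, camera): "xy" ([column, row] in pixels, amid what is visible of it).
The state is a dict: "time": time; "joints": joint angles; "qd": joint speeds; "joint_torque": joint torques, N m; "position": TCP position; "eef_rot": TCP orientation; "force": force on the tool from outside, world axes, zero at the start; "wrist_torque": the same for the moment, N m; "grip_width": opening from 0.0 (shut) to 1.0 (fully open).
Only numpy, scipy, OpenCV 4.12 (cv2) and the standard library are available. Lean on these libraries where they do the work, as an engineer would, in place of code of your own. Each camera call takes 0.05 s, during which the arm holds its last target.

## Working session

There is one attempt and no reset: what is moved stays moved. The work goes in short steps, Python scripts to look and compute and a shell command to move; the robot and the scene stay as the last step left them, time stands still between calls to the robot, and variables do not carry over. Pictures are saved under pics/ and viewed, and the job is handed in when it is done.

```bash
mkdir -p pics; python3 - <<'E'
from cell import arm
import cv2
print(arm.read_state())
for n in ("scene","top","wrist"):
    im=arm.camera(n); cv2.imwrite(f"pics/{n}0.png",im[:,:,::-1])
    m=arm.camera_model(n); print(n,m)
    for l in ("peg_a","ram","screw","screwdriver","parts_bin","bottle"):
        print(l,[(r['xy'],round(r['conf'],2)) for r in arm.recognise(l,n)][:3])
E
```

```text
{'time': 0.0, 'joints': array([ 6.83933936e+01,  1.50982306e+01, -2.80401067e+00,  7.21585410e+01,
        6.08404592e-04,  8.11016161e+01]), 'qd': array([ 0.04414149, -0.08663485, -0.03346012, -0.01044894,  0.0212353 ,
       -0.00705241]), 'joint_torque': array([ 5.11130507e-03, -6.37628102e+01,  3.84548950e+01,  1.43710550e-02,
        1.98308448e-04, -1.94257751e-05]), 'position': array([0.11539433, 0.51187619, 0.23082898]), 'eef_rot': array([-1.79989997e+02,  5.99565986e-02,  7.72917824e+01]), 'force': array([ 0.05183899, -0.65397819,  0.25522202]), 'wrist_torque': array([ 0.01604226, -0.01179058,  0.01351448]), 'grip_width': 1.0035783820540116}
scene {'K': array([[372.80593679,   0.        , 321.59020644],
       [  0.        , 372.80593679, 204.07782892],
       [  0.        ,   0.        ,   1.        ]]), 'rvec': array([ 1.32375305,  2.33272711, -0.82868615]), 'tvec': array([ 0.2715071 , -0.32080952,  1.34029517])}
peg_a [([289.3, 145.7], 0.7)]
ram []
screw [([292.3, 149.1], 0.76)]
screwdriver [([243.3, 162.9], 0.61), ([227.0, 222.1], 0.55)]
parts_bin [([241.5, 163.8], 0.79)]
bottle [([347.2, 216.4], 0.62)]
top {'K': array([[395.15628116,   0.        , 317.5573267 ],
       [  0.        , 395.15628116, 192.81329057],
       [  0.        ,   0.        ,   1.        ]]), 'rvec': array([ 2.13156655, -2.11670837,  0.21207423]), 'tvec': array([0.06505046, 0.61469088, 0.94532485])}
peg_a [([392.2, 211.3], 0.71)]
ram []
screw [([394.9, 209.9], 0.75)]
screwdriver [([419.0, 168.8], 0.58)]
parts_bin [([462.9, 237.7], 0.85)]
bottle [([318.3, 227.8], 0.94)]
wrist {'K': array([[342.82605983,   0.        , 315.77610537],
       [  0.        , 342.82605983, 196.23632544],
       [  0.        ,   0.        ,   1.        ]]), 'rvec': array([-2.28406066, -1.82453277, -0.24411515]), 'tvec': array([-0.52415718, -0.03341277,  0.37873397])}
peg_a []
ram []
screw []
screwdriver []
parts_bin []
bottle []
```

View pics/scene0.png

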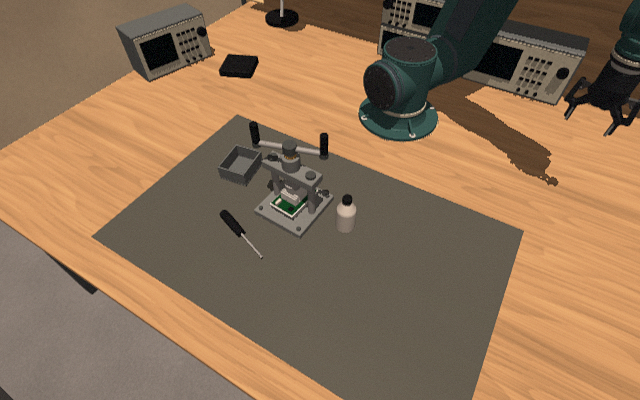

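View pics/top0.png

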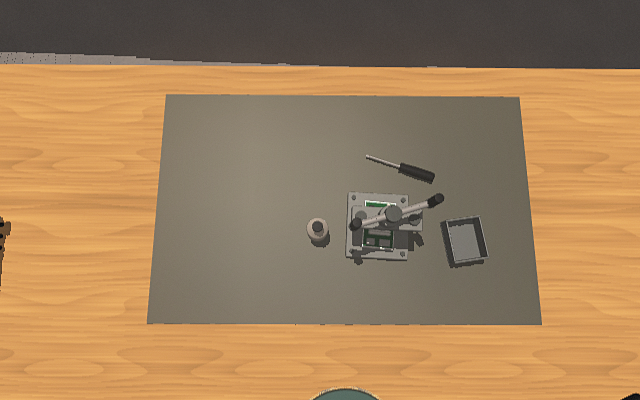

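```bash
python3 - <<'E'
import cv2
a=cv2.imread("pics/top0.png")[140:300,280:520];cv2.imwrite("pics/topz.png",cv2.resize(a,None,fx=3.3,fy=3.3,interpolation=cv2.INTER_CUBIC))
a=cv2.imread("pics/scene0.png")[100:250,200:380];cv2.imwrite("pics/scenez.png",cv2.resize(a,None,fx=4,fy=4,interpolation=cv2.INTER_CUBIC))
E
```

```text
(no output)
```

View pics/topz.png

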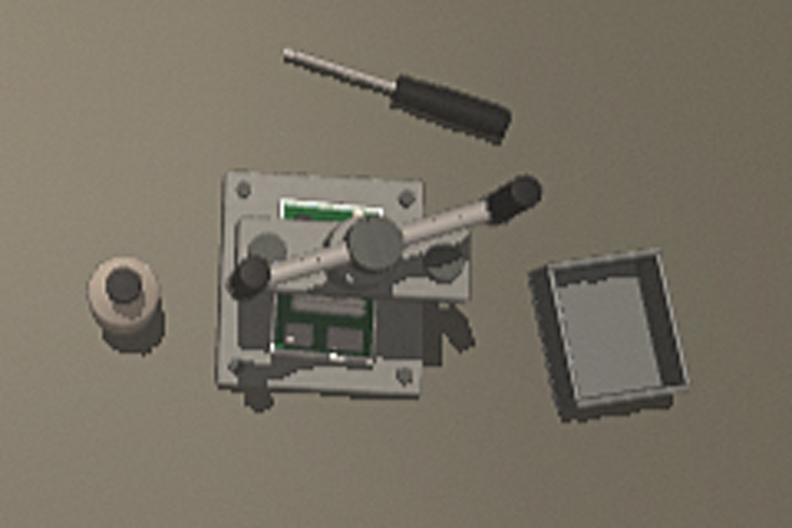

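View pics/scenez.png

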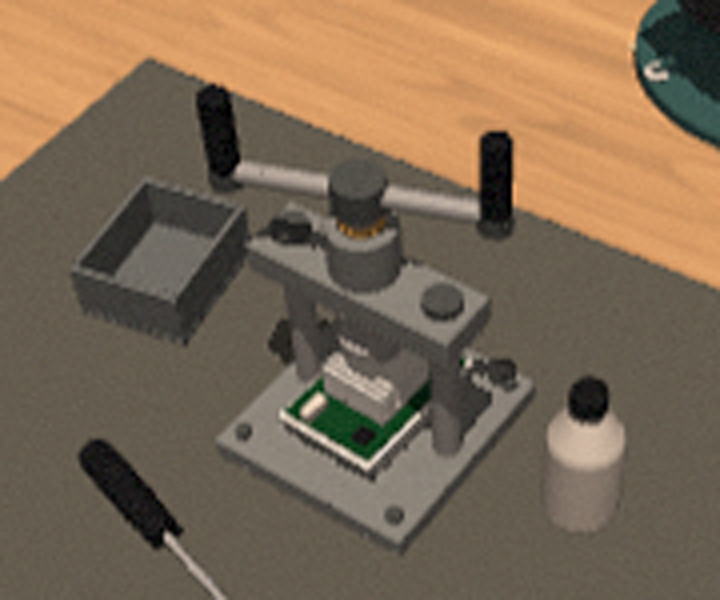

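```bash
cat > h.py <<'E'
import numpy as np, cv2
from cell import arm
def bp(cam,uv,z):
    m=arm.camera_model(cam);R=cv2.Rodrigues(m['rvec'])[0];t=m['tvec']
    d=R.T@np.linalg.inv(m['K'])@np.array([uv[0],uv[1],1.]);c=-R.T@t
    return c+d*(z-c[2])/d[2]
def proj(cam,P):
    m=arm.camera_model(cam);return cv2.projectPoints(np.array(P,float).reshape(-1,3),m['rvec'],m['tvec'],m['K'],None)[0].reshape(-1,2)
E
python3 - <<'E'
from h import *
f=lambda x,y:(280+x/3.3,140+y/3.3)
g=lambda x,y:(200+x/4,100+y/4)
a=bp('top',f(526,188),.284);b=bp('top',f(250,272),.284)
print('tops',a,b,(a+b)/2,np.linalg.norm(a-b))
print('hub',bp('top',f(375,243),.237))
H=[bp('top',f(*p),.022) for p in((243,189),(407,198),(404,375),(236,366))];print('holes',H,np.mean(H,0))
a2=bp('scene',g(213,92),.284);b2=bp('scene',g(496,137),.284);print('scene tops',a2,b2,(a2+b2)/2,np.linalg.norm(a2-b2))
print('hub',bp('scene',g(358,175),.237))
print('bottle',bp('top',f(124,285),.12),'bin',bp('top',f(615,330),.03))
print('sd',bp('top',f(400,95),.01))
E
```

```text
tops [ 0.56408271 -0.16814109  0.284     ] [ 0.51276918 -0.00334593  0.284     ] [ 0.53842594 -0.08574351  0.284     ] 0.17259931565320405
hub [ 0.53709198 -0.08671783  0.237     ]
holes [array([ 0.61014357, -0.02594469,  0.022     ]), array([ 0.60385501, -0.15673239,  0.022     ]), array([ 0.46420539, -0.14948532,  0.022     ]), array([ 0.47027089, -0.01893735,  0.022     ])] [ 0.53711871 -0.08777494  0.022     ]
scene tops [ 0.56703717 -0.16314483  0.284     ] [ 0.51685428 -0.00220865  0.284     ] [ 0.54194572 -0.08267674  0.284     ] 0.16857869479580298
hub [ 0.54086512 -0.08325325  0.237     ]
bottle [0.52221673 0.06922725 0.12      ] bin [ 0.49954535 -0.31313814  0.03      ]
sd [ 0.69161104 -0.15673419  0.01      ]
```

```bash
python3 -m creep '[[0,0,-4.6,0,0,0,0],[0,0,-4.6,0,0,0,0],[0,0,-4.6,0,0,0,0],[-3.36,3.68,0,0,0,0,0],[-3.36,3.68,0,0,0,0,0],[-3.36,3.68,0,0,0,0,0],[-3.36,3.68,0,0,0,0,0],[-3.36,3.68,0,0,0,0,0],[-3.36,3.68,0,0,0,0,0],[-3.36,3.68,0,0,0,0,0]]'
python3 -m creep '[[-3.36,3.68,0,0,0,0,0],[-3.36,3.68,0,0,0,0,0],[-3.36,3.68,0,0,0,0,0],[-3.36,3.68,0,0,0,0,0],[-3.36,3.68,0,0,0,0,0],[-3.36,3.68,0,0,0,0,0],[0,0,0,0,0,-0.151,0],[0,0,0,0,0,-0.151,0],[0,0,0,0,0,-0.151,0],[0,0,0,0,0,-0.151,0]]'
python3 -m creep '[[0,0,0,0,0,-0.151,0],[0,0,0,0,0,-0.151,0],[0,0,0,0,0,0,0],[0,0,0,0,0,0,0]]'
python3 - <<'E'
from h import *
s=arm.read_state();print(s['joints'],s['position'],s['eef_rot'],s['force'])
im=arm.camera('wrist');cv2.imwrite('pics/w1.png',im[:,:,::-1])
im=arm.camera('top');cv2.imwrite('pics/t1.png',cv2.resize(im[140:300,280:520,::-1],None,fx=3.3,fy=3.3))
E
```

```text
time: 2.3
position: [0.3157, 0.2246, 0.3694]
eef_rot: [180.0, -0.0, 77.3]
force: [-0.2, 0.9, -0.4]
grip_width: -0.005
time: 3.55
position: [0.4861, -0.0193, 0.3693]
eef_rot: [180.0, 0.0, 112.2]
force: [-0.4, 0.3, -0.8]
grip_width: -0.002
time: 4.05
position: [0.4861, -0.0192, 0.3693]
eef_rot: [-180.0, -0.0, 129.0]
force: [-0.6, -0.2, 0.6]
grip_width: 0.0
[-1.18693689e+01  1.11021146e+01  1.31478695e+01  9.20472361e+01
 -3.70424977e-04 -5.08800201e+01] [ 0.4860624  -0.01918587  0.36928263] [-1.79998778e+02 -9.15451968e-04  1.29010651e+02] [-0.6244329  -0.24834159  0.61859981]
```

View pics/w1.png

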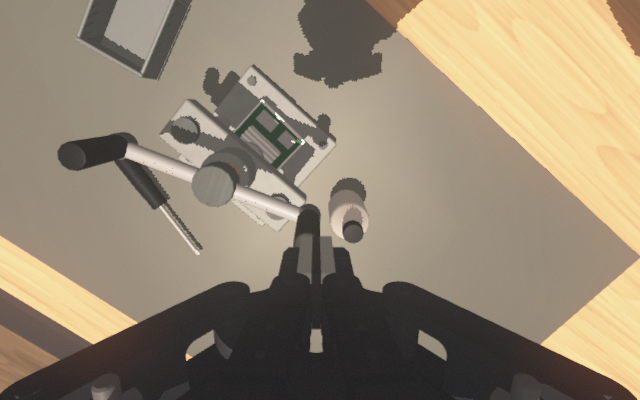

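View pics/t1.png

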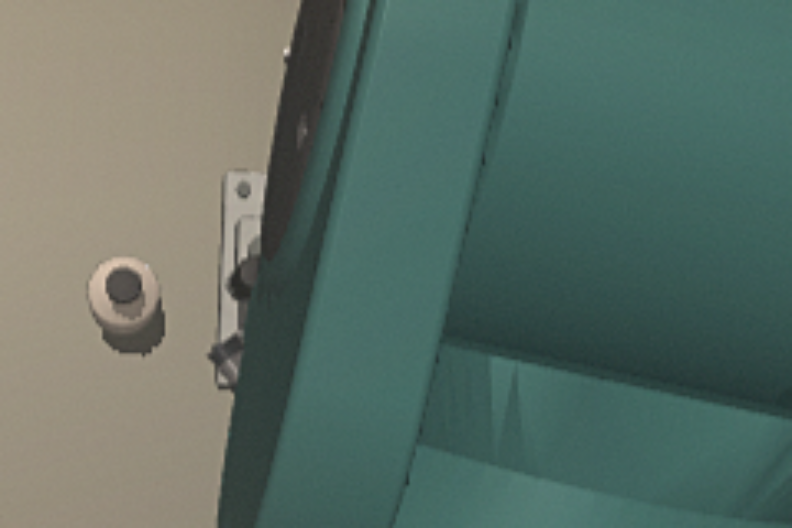

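```bash
python3 - <<'E'
from h import *
print(bp('wrist',(213,186),.237),bp('wrist',(72,156),.284))
c=np.array([.539,-.085,.258]);print(proj('wrist',[c+[0,0,-.021],[.514,-.0037,.258],[.514,-.0037,.284],[.564,-.166,.284]]))
E
```

```text
[ 0.53875305 -0.08592467  0.237     ] [ 0.56312121 -0.16668997  0.284     ]
[[213.75585756 186.91214049]
 [309.05621628 232.25445041]
 [308.35761217 245.45712825]
 [ 72.28651436 157.66262124]]
```

```bash
python3 -m creep '[[0,0,2.5,0,0,0,0],[0,0,2.5,0,0,0,0],[0,0,2.5,0,0,0,0],[0,0,1.8,0,0,0,0],[0,0,1.5,0,0,0,0],[0,0,1.5,0,0,0,0],[0,0,0,0,0,0,0]]'
python3 - <<'E'
from h import *
im=arm.camera('wrist');cv2.imwrite('pics/w2.png',im[:,:,::-1])
im=arm.camera('scene');cv2.imwrite('pics/s2.png',cv2.resize(im[80:250,200:400,::-1],None,fx=3.5,fy=3.5,interpolation=cv2.INTER_CUBIC))
E
```

```text
time: 5.03
position: [0.4856, -0.0191, 0.2457]
eef_rot: [-179.9, -0.1, 129.1]
force: [0.5, -0.3, 0.2]
grip_width: -0.0
```

View pics/w2.png

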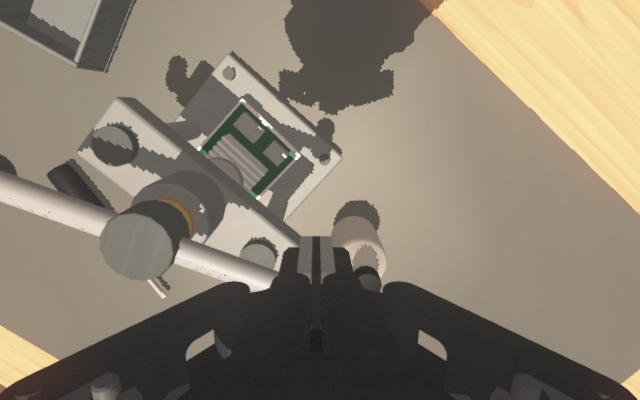

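View pics/s2.png

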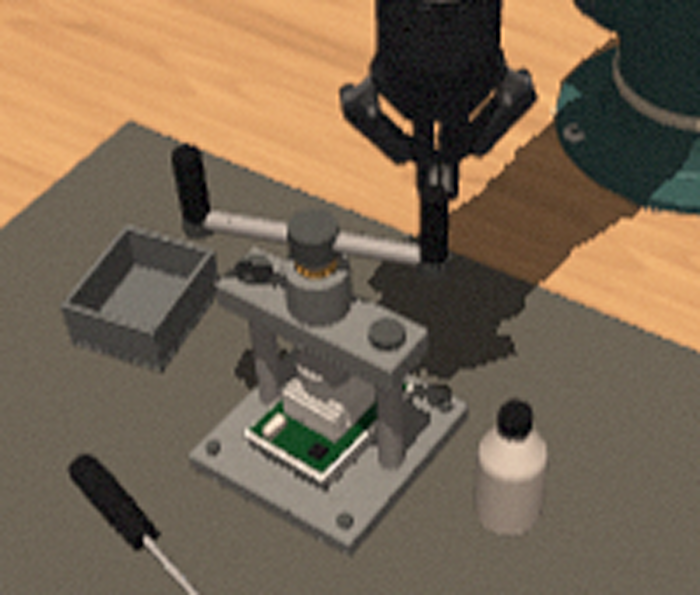

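```bash
cat > st.py <<'E'
from h import *
s=arm.read_state();p=s['position'];C=np.array([.539,-.0855])
d=p[:2]-C;R=np.hypot(*d);phi=np.degrees(np.arctan2(d[1],d[0]))
u=d/R;F=-s['force'];t=np.array([u[1],-u[0]])
# contact point ahead of the tool by 11 mm along t
c=d+.011*t; tau=-(c[0]*F[1]-c[1]*F[0])
print(f"t{s['time']:.2f} R{R*1000:.1f} phi{phi:.2f} yaw{s['eef_rot'][2]:.1f} z{p[2]:.4f} Ftan{F[:2]@t:.2f} Frad{F[:2]@u:.2f} Fz{F[2]:.1f} tau{tau:.3f} j1 {s['joints'][0]:.0f} j6 {s['joints'][5]:.0f}")
E
python3 -m creep '[[-0.043,0.849,0,0,0,0.1,0],[-0.043,0.849,0,0,0,0.1,0],[-0.043,0.849,0,0,0,0.1,0],[-0.043,0.849,0,0,0,0.1,0]]'>/dev/null; python3 st.py
python3 -m creep '[[-0.043,0.849,0,0,0,0.1,0],[-0.043,0.849,0,0,0,0.1,0]]'>/dev/null;python3 st.py
python3 -m creep '[[-0.043,0.849,0,0,0,0.1,0],[-0.043,0.849,0,0,0,0.1,0]]'>/dev/null;python3 st.py
python3 -m creep '[[-0.043,0.849,0,0,0,0.1,0],[-0.043,0.849,0,0,0,0.1,0]]'>/dev/null;python3 st.py
python3 -m creep '[[-0.043,0.849,0,0,0,0.1,0],[-0.043,0.849,0,0,0,0.1,0]]'>/dev/null;python3 st.py
```

```text
t5.62 R85.0 phi105.80 yaw106.1 z0.2471 Ftan6.72 Frad2.17 Fz-4.1 tau0.547 j1 -9 j6 -25
t5.88 R85.3 phi94.39 yaw94.6 z0.2471 Ftan7.36 Frad1.58 Fz-3.9 tau0.610 j1 -9 j6 -13
t6.12 R85.5 phi82.98 yaw83.2 z0.2471 Ftan5.93 Frad1.22 Fz-4.2 tau0.494 j1 -9 j6 -2
t6.38 R85.7 phi71.61 yaw71.7 z0.2471 Ftan6.47 Frad1.29 Fz-3.6 tau0.540 j1 -9 j6 10
t6.62 R86.0 phi60.25 yaw60.2 z0.2471 Ftan6.35 Frad0.78 Fz-4.7 tau0.537 j1 -9 j6 21
```

```bash

python3 -m creep '[[-0.056,0.849,0,0,0,0.1,0],[-0.056,0.849,0,0,0,0.1,0],[-0.056,0.849,0,0,0,0.1,0],[-0.056,0.849,0,0,0,0.1,0]]'>/dev/null; python3 st.py
python3 -m creep '[[-0.056,0.849,0,0,0,0.1,0],[-0.056,0.849,0,0,0,0.1,0],[-0.056,0.849,0,0,0,0.1,0],[-0.056,0.849,0,0,0,0.1,0]]'>/dev/null; python3 st.py
python3 -m creep '[[-0.056,0.849,0,0,0,0.1,0],[-0.056,0.849,0,0,0,0.1,0],[-0.056,0.849,0,0,0,0.1,0],[-0.056,0.849,0,0,0,0.1,0]]'>/dev/null; python3 st.py
python3 -m creep '[[-0.056,0.849,0,0,0,0.1,0],[-0.056,0.849,0,0,0,0.1,0],[-0.056,0.849,0,0,0,0.1,0],[-0.056,0.849,0,0,0,0.1,0]]'>/dev/null; python3 st.py
python3 -m creep '[[-0.056,0.849,0,0,0,0.1,0],[-0.056,0.849,0,0,0,0.1,0]]'>/dev/null; python3 st.py
```

```text
t7.12 R86.1 phi37.51 yaw37.4 z0.2471 Ftan5.39 Frad-3.25 Fz-1.1 tau0.500 j1 -11 j6 42
t7.62 R85.8 phi14.69 yaw14.4 z0.2470 Ftan5.25 Frad-3.82 Fz0.5 tau0.493 j1 -13 j6 62
t8.12 R85.4 phi-8.28 yaw-8.5 z0.2470 Ftan6.27 Frad-2.50 Fz0.9 tau0.563 j1 -16 j6 82
t8.62 R85.0 phi-31.33 yaw-31.4 z0.2470 Ftan5.31 Frad-2.26 Fz1.2 tau0.477 j1 -19 j6 102
t8.88 R84.9 phi-42.89 yaw-42.9 z0.2470 Ftan6.34 Frad-1.10 Fz2.2 tau0.550 j1 -21 j6 112
```

```bash

python3 -m creep '[[-0.047,0.849,0,0,0,0.1,0],[-0.047,0.849,0,0,0,0.1,0]]'>/dev/null; python3 st.py
python3 -m creep '[[-0.047,0.849,0,0,0,0.1,0],[-0.047,0.849,0,0,0,0.1,0]]'>/dev/null; python3 st.py
python3 -m creep '[[-0.047,0.849,0,0,0,0.1,0],[-0.047,0.849,0,0,0,0.1,0]]'>/dev/null; python3 st.py
```

```text
t9.12 R84.8 phi-54.41 yaw-54.3 z0.2470 Ftan6.11 Frad0.27 Fz0.9 tau0.515 j1 -22 j6 122
t9.38 R84.6 phi-65.93 yaw-65.8 z0.2470 Ftan6.50 Frad2.60 Fz1.7 tau0.522 j1 -24 j6 132
t9.62 R84.4 phi-77.42 yaw-77.3 z0.2470 Ftan6.62 Frad4.28 Fz1.4 tau0.512 j1 -25 j6 142
```

```bash

python3 -m creep '[[-0.047,0.849,0,0,0,0.1,0],[-0.047,0.849,0,0,0,0.1,0]]'>/dev/null; python3 st.py
```

```text
t9.88 R84.4 phi-88.89 yaw-88.7 z0.2471 Ftan7.39 Frad4.57 Fz0.3 tau0.573 j1 -26 j6 153
```

```bash

python3 -m creep '[[0,-1.5,0,0,0,0,0],[0,-1.5,0,0,0,0,0],[0,0,0,0,0,-0.1745,0],[0,0,0,0,0,-0.1745,0],[0,0,0,0,0,-0.1745,0],[0,0,0,0,0,-0.1745,0],[0,0,0,0,0,-0.1745,0],[0,0,0,0,0,-0.1745,0],[0,0,0,0,0,-0.1745,0],[0,0,0,0,0,-0.1745,0]]'>/dev/null; python3 st.py
python3 -m creep '[[0,0,0,0,0,-0.1745,0],[0,0,0,0,0,-0.1745,0],[0,0,0,0,0,-0.1745,0],[0,0,0,0,0,-0.1745,0],[0,0,0,0,0,-0.1745,0],[0,0,0,0,0,-0.1745,0],[0,0,0,0,0,-0.1745,0],[0,0,0,0,0,-0.1745,0],[0,0,0,0,0,-0.1745,0],[0,0,0,0,0,-0.1745,0]]'>/dev/null; python3 st.py
python3 -m creep '[[0,0,0,0,0,0,0],[0,0,0,0,0,0,0]]'>/dev/null; python3 st.py
python3 - <<'E'
from h import *
im=arm.camera('scene');cv2.imwrite('pics/s3.png',cv2.resize(im[80:250,200:400,::-1],None,fx=3.5,fy=3.5,interpolation=cv2.INTER_CUBIC))
E
```

```text
t11.12 R89.7 phi-69.74 yaw-8.2 z0.2470 Ftan-0.62 Frad-0.50 Fz1.2 tau-0.050 j1 -24 j6 74
t12.38 R89.7 phi-69.72 yaw91.7 z0.2471 Ftan-0.08 Frad0.26 Fz0.3 tau-0.010 j1 -24 j6 -26
t12.62 R89.6 phi-69.81 yaw91.2 z0.2466 Ftan-0.12 Frad0.68 Fz-0.0 tau-0.018 j1 -24 j6 -26
```

View pics/s3.png

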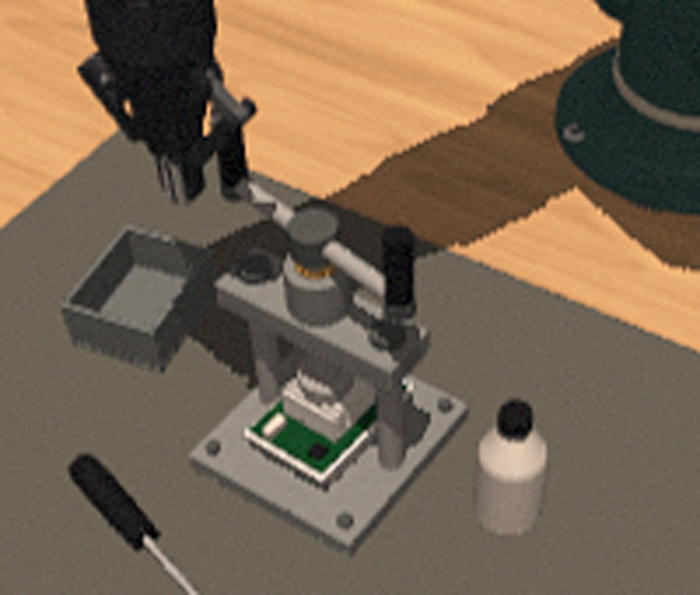

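```bash

python3 -m creep '[[0,-1.2,0,0,0,0,0],[0,-1.2,0,0,0,0,0]]'>/dev/null; python3 st.py
python3 -m creep '[[0.043,-0.849,0,0,0,0.1,0],[0.043,-0.849,0,0,0,0.1,0]]'>/dev/null; python3 st.py
python3 -m creep '[[0.043,-0.849,0,0,0,0.1,0]]'>/dev/null; python3 st.py
python3 -m creep '[[0.043,-0.849,0,0,0,0.1,0]]'>/dev/null; python3 st.py
python3 -m creep '[[0.043,-0.849,0,0,0,0.1,0]]'>/dev/null; python3 st.py
```

```text
t12.93 R84.8 phi-86.08 yaw91.4 z0.2463 Ftan0.03 Frad0.28 Fz0.2 tau-0.001 j1 -26 j6 -27
t13.18 R84.5 phi-97.16 yaw79.7 z0.2465 Ftan5.33 Frad-3.14 Fz2.5 tau0.485 j1 -26 j6 -16
t13.30 R84.2 phi-102.90 yaw74.0 z0.2465 Ftan5.69 Frad-3.93 Fz2.4 tau0.522 j1 -26 j6 -10
t13.43 R83.9 phi-108.68 yaw68.3 z0.2466 Ftan5.43 Frad-4.91 Fz2.2 tau0.509 j1 -27 j6 -5
t13.55 R83.6 phi-114.53 yaw62.5 z0.2466 Ftan5.58 Frad-4.29 Fz1.1 tau0.514 j1 -27 j6 1
```

```bash

python3 -m creep '[[0.01,-0.849,0,0,0,0.1,0]]'>/dev/null; python3 st.py
python3 -m creep '[[0.01,-0.849,0,0,0,0.1,0]]'>/dev/null; python3 st.py
python3 -m creep '[[0.01,-0.849,0,0,0,0.1,0]]'>/dev/null; python3 st.py
python3 -m creep '[[0.01,-0.849,0,0,0,0.1,0]]'>/dev/null; python3 st.py
```

```text
t13.68 R83.4 phi-120.39 yaw56.8 z0.2466 Ftan5.98 Frad-1.49 Fz0.9 tau0.515 j1 -27 j6 7
t13.80 R83.3 phi-126.25 yaw51.1 z0.2466 Ftan4.80 Frad-0.50 Fz0.4 tau0.406 j1 -26 j6 13
t13.93 R83.2 phi-132.12 yaw45.3 z0.2466 Ftan5.51 Frad1.37 Fz0.9 tau0.443 j1 -26 j6 18
t14.05 R83.1 phi-137.97 yaw39.6 z0.2466 Ftan6.24 Frad1.80 Fz1.4 tau0.499 j1 -26 j6 25
```

```bash

python3 -m creep '[[0.0,-0.849,0,0,0,0.1,0]]'>/dev/null; python3 st.py
python3 -m creep '[[0.0,-0.849,0,0,0,0.1,0]]'>/dev/null; python3 st.py
python3 -m creep '[[0.0,-0.849,0,0,0,0.1,0]]'>/dev/null; python3 st.py
python3 -m creep '[[0.0,-0.849,0,0,0,0.1,0]]'>/dev/null; python3 st.py
```

```text
t14.18 R83.1 phi-143.80 yaw33.9 z0.2467 Ftan7.71 Frad4.01 Fz1.9 tau0.596 j1 -25 j6 31
t14.30 R83.0 phi-149.63 yaw28.2 z0.2466 Ftan6.15 Frad5.82 Fz2.2 tau0.446 j1 -25 j6 37
t14.43 R83.1 phi-155.42 yaw22.4 z0.2467 Ftan7.18 Frad4.55 Fz0.5 tau0.547 j1 -24 j6 43
t14.55 R83.2 phi-161.22 yaw16.7 z0.2467 Ftan6.80 Frad4.49 Fz1.2 tau0.516 j1 -24 j6 50
```

```bash

python3 -m creep '[[0.01,-0.849,0,0,0,0.1,0]]'>/dev/null; python3 st.py
python3 -m creep '[[0.01,-0.849,0,0,0,0.1,0]]'>/dev/null; python3 st.py
python3 -m creep '[[0.01,-0.849,0,0,0,0.1,0]]'>/dev/null; python3 st.py
python3 -m creep '[[0.01,-0.849,0,0,0,0.1,0]]'>/dev/null; python3 st.py
```

```text
t14.68 R83.3 phi-167.02 yaw11.0 z0.2468 Ftan7.28 Frad5.03 Fz-1.0 tau0.551 j1 -23 j6 56
t14.80 R83.4 phi-172.81 yaw5.2 z0.2468 Ftan6.62 Frad4.43 Fz-1.0 tau0.503 j1 -22 j6 63
t14.93 R83.5 phi-178.60 yaw-0.5 z0.2468 Ftan7.92 Frad5.82 Fz-0.4 tau0.597 j1 -21 j6 70
t15.05 R83.5 phi175.81 yaw-6.2 z0.2469 Ftan9.85 Frad6.17 Fz-0.1 tau0.755 j1 -20 j6 76
```

```bash

python3 -m creep '[[0.02,-0.849,0,0,0,0.1,0]]'>/dev/null; python3 st.py
python3 -m creep '[[0.02,-0.849,0,0,0,0.1,0]]'>/dev/null; python3 st.py
python3 -m creep '[[0.02,-0.849,0,0,0,0.1,0]]'>/dev/null; python3 st.py
```

```text
t15.18 R83.5 phi170.05 yaw-12.0 z0.2468 Ftan10.73 Frad7.12 Fz0.0 tau0.817 j1 -19 j6 83
t15.30 R83.5 phi164.27 yaw-17.7 z0.2469 Ftan10.81 Frad7.33 Fz-0.2 tau0.822 j1 -18 j6 90
t15.43 R83.6 phi158.51 yaw-23.4 z0.2468 Ftan10.51 Frad7.14 Fz-0.0 tau0.800 j1 -17 j6 97
```

```bash
cat > nx.py <<'E'
from h import *
import sys
n=int(sys.argv[1]);dth=float(sys.argv[2]);dy=float(sys.argv[3]);Rt=float(sys.argv[4])/1000
s=arm.read_state();C=np.array([.539,-.0855]);d=s['position'][:2]-C
R=np.hypot(*d);phi=np.arctan2(d[1],d[0]);psi=np.radians(s['eef_rot'][2])
for i in range(n):
    R2=R+(Rt-R)/3;p2=phi-dth
    v=R2*np.array([np.cos(p2),np.sin(p2)])-R*np.array([np.cos(phi),np.sin(phi)])
    x=np.array([np.cos(psi),np.sin(psi)]);y=np.array([np.sin(psi),-np.cos(psi)])
    print("[%.2f,%.2f,0,0,0,%.3f,0]"%(v@x*100,v@y*100,dy),end=',')
    R=R2;phi=p2;psi-=dy
print()
E
python3 nx.py 6 .1 .076 84
```

```text
[-0.00,-0.84,0,0,0,0.076,0],[0.02,-0.84,0,0,0,0.076,0],[0.05,-0.84,0,0,0,0.076,0],[0.07,-0.84,0,0,0,0.076,0],[0.09,-0.83,0,0,0,0.076,0],[0.11,-0.83,0,0,0,0.076,0],
```

```bash

python3 -m creep '[[0.0,-0.84,0,0,0,0.076,0],[0.02,-0.84,0,0,0,0.076,0]]'>/dev/null; python3 st.py
python3 -m creep '[[0.05,-0.84,0,0,0,0.076,0],[0.07,-0.84,0,0,0,0.076,0]]'>/dev/null; python3 st.py
python3 -m creep '[[0.09,-0.83,0,0,0,0.076,0],[0.11,-0.83,0,0,0,0.076,0]]'>/dev/null; python3 st.py
python3 nx.py 6 .1 .076 84
```

```text
t15.68 R83.7 phi147.16 yaw-32.1 z0.2469 Ftan11.81 Frad8.39 Fz-2.6 tau0.897 j1 -15 j6 107
t15.93 R84.0 phi135.83 yaw-40.8 z0.2469 Ftan11.57 Frad8.00 Fz-4.6 tau0.884 j1 -13 j6 118
t16.18 R84.2 phi124.66 yaw-49.5 z0.2468 Ftan11.00 Frad10.00 Fz-5.4 tau0.816 j1 -11 j6 128
[0.13,-0.83,0,0,0,0.076,0],[0.15,-0.83,0,0,0,0.076,0],[0.17,-0.82,0,0,0,0.076,0],[0.19,-0.82,0,0,0,0.076,0],[0.21,-0.81,0,0,0,0.076,0],[0.23,-0.81,0,0,0,0.076,0],
```

```bash

python3 -m creep '[[0.12,-0.83,0,0,0,0.076,0],[0.14,-0.83,0,0,0,0.076,0]]'>/dev/null; python3 st.py
python3 -m creep '[[0.16,-0.82,0,0,0,0.076,0],[0.18,-0.82,0,0,0,0.076,0]]'>/dev/null; python3 st.py
python3 nx.py 3 .1 .076 84
```

```text
t16.43 R84.4 phi113.52 yaw-58.3 z0.2468 Ftan11.96 Frad11.52 Fz-5.5 tau0.883 j1 -10 j6 138
t16.68 R84.7 phi102.46 yaw-67.0 z0.2467 Ftan13.13 Frad9.78 Fz-5.5 tau1.005 j1 -9 j6 148
[0.22,-0.82,0,0,0,0.076,0],[0.23,-0.81,0,0,0,0.076,0],[0.25,-0.81,0,0,0,0.076,0],
```

```bash

python3 -m creep '[[0.22,-0.82,0,0,0,0.076,0],[0.23,-0.81,0,0,0,0.076,0],[0,0,0,0,0,0,0],[0,0,0,0,0,0,0]]'>/dev/null; python3 st.py
```

```text
t17.18 R85.6 phi90.85 yaw-75.5 z0.2463 Ftan4.19 Frad2.04 Fz-0.5 tau0.336 j1 -9 j6 157
```

```bash

python3 -m creep '[[0.22,-0.74,0,0,0,0.05,0],[0,0,0,0,0,0,0],[0,0,0,0,0,0,0]]'>/dev/null; python3 st.py
python3 nx.py 1 -.4 0 85
```

```text
t17.55 R85.4 phi85.97 yaw-78.3 z0.2463 Ftan5.83 Frad4.76 Fz-1.4 tau0.446 j1 -9 j6 160
[-0.24,3.38,0,0,0,0.000,0],
```

Now back off behind the peg, lift clear, and check the handle.

```bash

python3 -m creep '[[-0.2,1.0,0,0,0,0,0],[-0.2,1.2,0,0,0,0,0],[0,1.0,0,0,0,0,0],[0,0,-3,0,0,0,0],[0,0,-4,0,0,0,0],[0,0,-5,0,0,0,0],[0,2,-2,0,0,0,0],[0,0,0,0,0,0,0]]'; python3 st.py
python3 - <<'E'
from h import *
im=arm.camera('wrist');cv2.imwrite('pics/w4.png',im[:,:,::-1])
im=arm.camera('scene');cv2.imwrite('pics/s4.png',cv2.resize(im[80:250,200:400,::-1],None,fx=3.5,fy=3.5,interpolation=cv2.INTER_CUBIC))
m=arm.camera_model('wrist');np.savez('w4.npz',**m)
E
```

```text
time: 18.55
position: [0.4946, -0.0064, 0.3878]
eef_rot: [-179.8, -0.1, -78.3]
force: [-0.4, 0.3, -0.7]
grip_width: 0.004
t18.55 R90.7 phi119.34 yaw-78.3 z0.3878 Ftan0.20 Frad-0.40 Fz0.7 tau0.022 j1 -10 j6 158
```

View pics/w4.png

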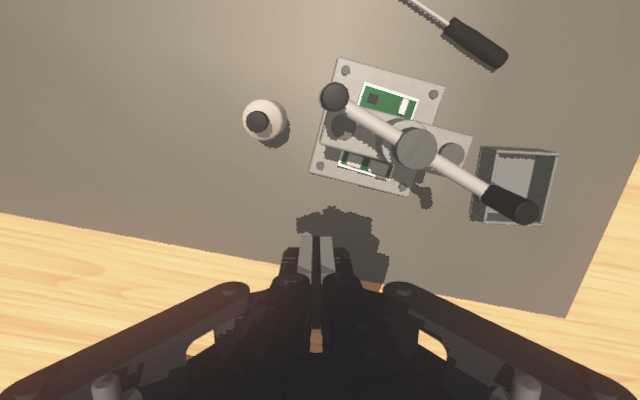

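View pics/s4.png

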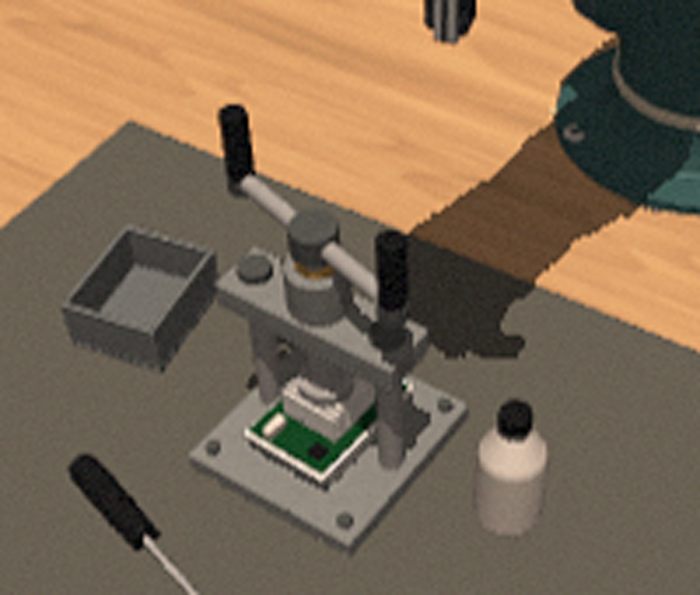

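```bash
python3 - <<'E'
from h import *
a=bp('wrist',(334,96),.284);b=bp('wrist',(526,212),.284);print(a,b,(a+b)/2,np.linalg.norm(a-b),np.degrees(np.arctan2(*(a-b)[1::-1])))
print(bp('wrist',(416,148),.237), bp('wrist',(259,121),.12))
E
```

```text
[ 0.56644486 -0.00469024  0.284     ] [ 0.51409041 -0.16343972  0.284     ] [ 0.54026764 -0.08406498  0.284     ] 0.1671597589940963 71.74781111669898
[ 0.54046567 -0.08417478  0.237     ] [0.52610516 0.06722819 0.12      ]
```

```bash
python3 -c "
from cell import arm
print(arm.hand_in())"
```

```text
the job is handed in; nothing more can be done
None
```

I wound the press down clockwise with the closed fingers pushing on one peg. I felt the foot meet the heat sink, gave it about a quarter turn more, and left the handle there. The job was handed in at about 19 s.

- **Contact:** the winding torque sat at about 0.5 N m, then rose to 0.76–0.82 N m within about 6° of turning. That puts contact at a tool angle of about 179°, give or take 3°. It means the gap at screw angle 0 was about 25 mm, inside the 17–30 mm given.
- **Past contact:** the tool stopped at 86.0°, so the screw went about 93° past contact (90–95° given the uncertainty). The torque was about 1.0 N m in the last reading taken while turning. That reading was 0.3 rad before the end.
- **Handle position:** after I backed off and lifted clear, the wrist picture put the peg at about 72°. That agrees with where the tool stopped, 14° behind it.
- **Surroundings:** the bottle, bin and screwdriver look unmoved in the scene picture. The bottle measured within about 4 mm of its first reading, close to the calibration error. The robot was touching nothing at hand-in.

The two paused readings, 0.34 and 0.45 N m, were at or below the low end of what the description suggests for a pause past contact. I relied on the readings taken while turning instead.

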